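# Fit the stop pin in the banding wheel

### The arm

A 6-joint arm with a two-finger parallel gripper is mounted at the origin on the work surface. World frame = base frame: x ahead of the robot, y to its left, z up, the work surface at z = 0. Lengths are in mm, angles in rad, forces in N, time in s.
With the tool pointing down it reaches from about 425 to 950 mm from the base axis. Payload 3.5 kg.
Tool frame: the origin (TCP) lies at the centre of the arm's flange, where the gripper is bolted on; the fingertips stand 173 mm ahead of it and the grasp point (between the pads) lies ahead of it (r.hold_point_z is the z of the grasp point in the tool frame, in mm); z points along the fingers, y is the direction in which the jaws open and shut (so a half turn about z gives the same grasp; the last joint's range is limited). The gripper opens to 85 mm and grips with 20 to 120 N. Pads are 22 mm wide; open, the fingers measure 114 mm over their backs; the gripper's body (76 mm by 85 mm) begins 54 mm behind the grasp point. The pads swing forward as they close: fully open they stand 13 mm farther back than shut.
Start: joints at [1.183, 0.286, 1.577, -0, 1.279, -0.15], TCP at [158.97, 656, 404.725] pointing down, gripper open.
Joint ranges: [-2.77, 2.77], [-0.9, 2.22], [0.21, 2.48], [-1.53, 4.67], [0.24, 2.81], [-2.84, 2.84]. Speed limits (rad/s): [2.79, 2.79, 3.14, 3.14, 3.14, 3.14].

### API

Orientations are given as [roll, pitch, yaw] about the fixed x, y, z axes, in that order (R = Rz(yaw) Ry(pitch) Rx(roll)).
In Python, from cell import r gives the robot as it stands. The module is installed in compiled form; this text tells all that it offers.
- The arm moves only by the tool move_arm, never from a script. Its argument "series" is a list of rows, each an object of numbers: "ax", "ay", "az": the turn, a rotation vector about the tool's x, y, z in degrees; "dx", "dy", "dz": the shift along the tool's x, y, z in cm; "fingers": the closure, from 0 (fully open) to 1 (shut). A call has 1 to 12 rows; each row is the pose to reach, as a shift and turn from the pose commanded when the call began, along the tool's axes at that moment; what a row does not reach only later rows make up. A row lasts 1/8 s, in which the tool goes at most 62.5 mm and 10.7 degrees, less where a joint would pass 70% of its speed; a pose out of reach is approached as far as the arm can. A call with a gripper value outside its range is refused whole. The fingers move at their own pace and stop on an object; "force" is the grip in N (left out, the last holds). Time passes only in rows, so rows that repeat a pose let the fingers close. It gives the time, the measured TCP pose, the force and the opening at its end, in the units of the state.
- r.get_obs(): the state, without advancing time (a new reading comes with each control period).
- r.camera(name): name is "scene" or "top" or "wrist"; returns the picture (480x640x3 uint8, blue, green, red); there is no depth.
- r.get_calibration(name): a dict with "fx", "fy", "cx", "cy" (pixels), "pose" (4x4, takes a point from camera to world coordinates). Camera axes: x right, y down, z forward; pixel columns grow to the right and rows downward; lengths in mm; the calibration is good to about 2 mm. A picture is of the moment at which its call begins: read the wrist's pose just before it. get_calibration takes no time and is no camera call; for the wrist camera it gives the pose at the moment of the call.
- r.close_job(): hands the job in, once; it reports no verdict.
The state is a dict: "time_s": time; "q": joint angles; "joint_vel": joint speeds; "joint_efforts": joint torques, N m; "position": TCP position; "tcp_rot": TCP orientation; "force": force on the tool from outside, world axes, zero at the start; "ft_torque": the same for the moment, N m; "opening": finger opening in mm.
Only numpy, scipy, OpenCV 4.12 (cv2) and the standard library are available. Lean on these libraries where they do the work, as an engineer would, in place of code of your own. Each camera call takes 0.05 s, during which the arm holds its last target. There are 200 camera calls.

### The job

Take the stop pin (the stud with the plain cylindrical grip) out of the wooden block and fit it fully home in the head of the banding wheel, upright with its flange flat on the face, and let go of it. Its hole is skinned over with dried slip and cannot be seen, so feel for it: slide the pin's tip lightly over the face along the middle turned ring, on the lock lever's side, until it drops in, and never press the wheel with more than 60 N. Leave the ball-headed stud, mug, jar and plate where they are.

Things in the scene. Friction and masses are not known exactly. Their poses are not given: they have to be found in the camera images.
- pin: Steel stop pin, tip down in one of the block's two holes. Origin: centre of its tip, z up its axis. From the tip: nose cone 5 mm in diameter, widening to 12 mm at 4 mm; 12 mm shank up to 18 mm; flange 26 mm in diameter from 18 to 23 mm, its underside a thin black rubber washer; plain cylindrical grip 20 mm in diameter from 23 to 63 mm. Mass about 0.14 kg.
- ballstud: The other stud in the block, to be left alone: same shank and flange, but a 10 mm neck and a ball 28 mm in diameter on top (60 mm long in all). Origin at the centre of its tip.
- block: Fixed wooden block, 50 x 130 x 24 mm, origin under its centre, z up. Two through holes of 15 mm, 40 mm either side of its centre along its own y; the studs' flanges rest on its top, 24 mm above the table, so a stud must rise 18 mm to come clear.
- wheel: Banding wheel fixed to the table: foot, column and a round red head 180 mm in diameter, 28 mm thick, flat face 85 mm above the table. Origin under its centre on the table, z up. Its x axis points along the lock lever, a steel rod with a black ball 40 mm above the table, sticking out under the head to 145 mm from the axis. The head is locked at an unknown angle and does not turn.
- wheel_face (a point): Centre of the head's flat face (85 mm above the table, on the wheel's axis); x axis along the lock lever, z up. Three fine rings are turned in the face, with radii of 30, 60 and 82 mm. The face is rigid: come down on it slowly, at about 10 mm/s.
- arc_mid (a point): Point on the middle ring (60 mm from the axis), straight above the lever; x axis along the lever. The hole lies on this ring, anywhere within 35 degrees either side of this point: one upright, square-edged blind hole, 14 mm in diameter, 22 mm deep, skinned over with dried slip level with the face so that no camera sees it; the skin gives no resistance.
- mug: White mug, 80 mm in diameter, 95 mm high, to be left alone. Origin under its centre.
- jar: Small glaze jar, 48 mm in diameter, 70 mm high, to be left alone. Origin under its centre.
- plate: White plate, 140 mm in diameter, to be left alone. Origin under its centre.

How it is judged (in metres and radians):
On the way:
1. the pin is lifted clear of the wooden block (height (world z) of pin above 0.035 m), for 0.1 s.
At the end, for the whole second after the job is handed in: The pin stands in the wheel's hole: its tip at least 16 mm below the face (flange within 2 mm of flat on it), 55 to 65 mm from the wheel's axis, upright within 0.08 rad, at rest and released; ball-headed stud, mug, jar and plate within 20 mm of where they were (z of pin in the frame of wheel_face below -0.016 m and horizontal distance between pin and wheel_face between 0.055 and 0.065 m and angle between pin's own z axis and vertical below 0.08 rad and linear speed of pin below 0.02 m/s and distance of each of ballstud, mug, jar, plate from where it was at the start of the episode below 0.02 m); the robot touches nothing.
It fails at once if the wheel is pressed with more than 60 N by the pin (contact force between pin and wheel above 60 N).
It fails at once if the robot itself presses the wheel with more than 60 N (contact force between any of the fingers, the arm and wheel above 60 N).
It fails at once if the ball-headed stud, mug, jar or plate is moved more than 20 mm (distance of any of ballstud, mug, jar, plate from where it was at the start of the episode above 0.02 m).
It also fails if it takes over 58 s, if anything falls off the work surface, if the arm or the gripper's body presses on something with over 40 N, if the wrist force passes 120 N, or if a joint passes its speed limit or range.

## Working session

There is one attempt and no reset: what is moved stays moved. The work goes in short steps, Python scripts to look and compute and a tool call to move; the robot and the scene stay as the last step left them, time stands still between calls to the robot, and variables do not carry over. Pictures are saved under pics/ and viewed, about 8 in all and at most 12, crops included, and the job is handed in when it is done.

Besides the shell and the picture viewer there is one more tool, called after "Request:" by a JSON object that holds its "method" and its "body", one argument or row to a line. move_arm: Moves the arm, as the interface text tells. Its arguments: {"type":"object","properties":{"series":{"type":"array"},"force":{"type":"number"}},"required":["series"]}

```bash
mkdir -p pics
python3 - <<'E'
from cell import r
import cv2,numpy as np
np.set_printoptions(precision=4,suppress=True)
print(r.get_obs(), r.hold_point_z)
for n in("scene","top","wrist"):
    c=r.get_calibration(n);print(n,c['fx'],c['fy'],c['cx'],c['cy'],c['pose'].tolist() if n!='wrist' else np.array(c['pose']))
    im=r.camera(n);cv2.imwrite(f'pics/{n}0.png',im)
E
```

```text
{'time_s': 0.0, 'q': array([ 1.183 ,  0.2872,  1.5782, -0.    ,  1.2786, -0.15  ]), 'joint_vel': array([ 0.0003, -0.0013, -0.0003,  0.001 ,  0.0005,  0.0005]), 'joint_efforts': array([  0.0004, -40.597 , -29.263 ,  -0.0001,   0.0058,   0.    ]), 'position': array([158.9054, 655.7777, 403.3399]), 'tcp_rot': array([-3.1392, -0.0003,  2.9037]), 'force': array([-0.1978, -0.6728,  0.0503]), 'ft_torque': array([ 0.022 , -0.0707, -0.0237]), 'opening': 85.65665990290454} 154.70000000000002
scene 479.9262285812763 479.9262285812763 309.3366762387674 243.79498722845858 [[0.4207267701731104, 0.7067712206718736, -0.5687384517418284, 1073.7735128920997], [0.9071753483996012, -0.3310072431049836, 0.25974428245507164, -178.72573025160912], [-0.004676763385548515, -0.6252268761353975, -0.7804290366472839, 762.7788265441146], [0.0, 0.0, 0.0, 1.0]]
top 542.5010396430854 542.5010396430854 312.10511471994295 242.33556887065444 [[0.017495395722258573, -0.9856667848923539, 0.16779422006878403, 378.1834899447584], [-0.9994720831174438, -0.02183580879639166, -0.024057275886613043, 64.23391498433674], [0.02737638028298786, -0.16728474710557859, -0.9855284608718431, 1111.7156540712283], [0.0, 0.0, 0.0, 1.0]]
wrist 334.0354806803161 334.0354806803161 322.5170364221576 248.39031548035422 [[  0.2364   0.9262   0.2937  83.604 ]
 [  0.9716  -0.2249  -0.0731 673.9627]
 [ -0.0017   0.3026  -0.9531 372.1859]
 [  0.       0.       0.       1.    ]]
```

View pics/top0.png

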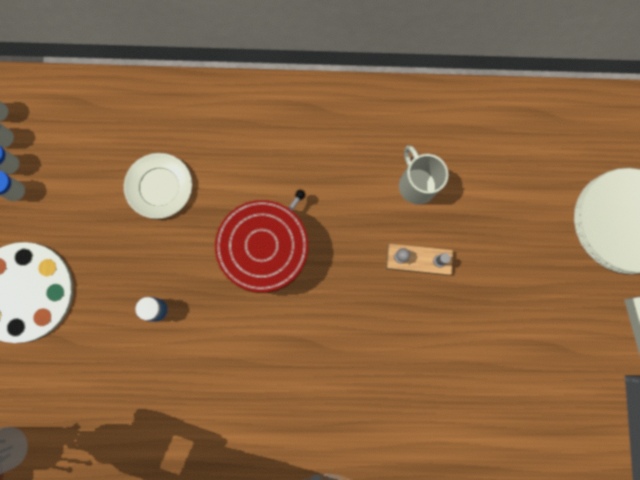

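View pics/scene0.png

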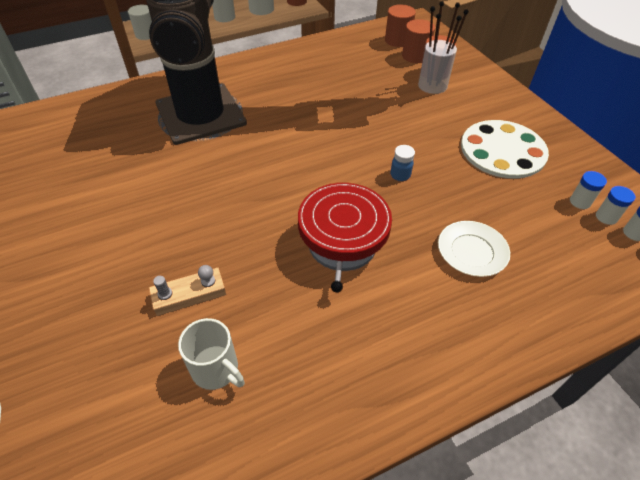

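Top: the wheel is at (262,246), lever ball (300,195), block (420,260), pin at about (444,259), ball stud (403,256), mug (423,178). Scene: pin (161,285), lever ball (337,286).

```bash
cat > h.py <<'E'
from cell import r
import cv2,numpy as np
np.set_printoptions(precision=3,suppress=True)
def ray(n,uv,z,c=None):
    c=c or r.get_calibration(n);T=np.array(c['pose'])
    d=T[:3,:3]@np.array([(uv[0]-c['cx'])/c['fx'],(uv[1]-c['cy'])/c['fy'],1]);o=T[:3,3]
    return (o+d*(z-o[2])/d[2])[:2]
def proj(n,P,c=None):
    c=c or r.get_calibration(n);T=np.linalg.inv(np.array(c['pose']));p=T[:3,:3]@np.array(P,float)+T[:3,3]
    return np.array([c['fx']*p[0]/p[2]+c['cx'],c['fy']*p[1]/p[2]+c['cy']])
E
python3 - <<'E'
from h import *
t=cv2.imread('pics/top0.png');s=cv2.imread('pics/scene0.png')
def red(im):
    h=cv2.cvtColor(im,cv2.COLOR_BGR2HSV);m=((h[...,0]<6)|(h[...,0]>174))&(h[...,1]>170)&(h[...,2]>60)
    m=cv2.morphologyEx(m.astype(np.uint8),cv2.MORPH_CLOSE,np.ones((7,7)))
    n,l,st,ce=cv2.connectedComponentsWithStats(m);i=1+st[1:,4].argmax();return (l==i)
# rings: light pixels inside red
for n,im in(('top',t),('scene',s)):
    m=red(im);print(n,m.sum())
    h=cv2.cvtColor(im,cv2.COLOR_BGR2HSV)
    inn=m&(h[...,1]<190)
    ys,xs=np.nonzero(inn)
    P=np.array([ray(n,(x,y),85) for x,y in zip(xs,ys)])
    c=P.mean(0)
    for _ in range(30):
        R=np.linalg.norm(P-c,axis=1);tgt=np.array([30,60,82.])[np.abs(R[:,None]-[30,60,82]).argmin(1)]
        ok=np.abs(R-tgt)<6;u=(P-c)/R[:,None];c=c+2*((R-tgt)[ok,None]*u[ok]).mean(0)
    print(n,'centre',c,ok.sum(),len(ok),np.abs(R-tgt)[ok].mean())
    # lever ball
    b=(300,195) if n=='top' else (337,286)
    w=im[b[1]-12:b[1]+13,b[0]-12:b[0]+13].max(2)<45
    yy,xx=np.nonzero(w);q=(b[0]-12+xx.mean(),b[1]-12+yy.mean());B=ray(n,q,40)
    print('ball',q,B,len(xx),np.linalg.norm(B-c),np.degrees(np.arctan2(*(B-c)[::-1])))
a=cv2.resize(t[230:290,375:465],None,fx=6.6,fy=6.6,interpolation=cv2.INTER_CUBIC)[:,:594]
b=cv2.resize(s[255:325,135:240],None,fx=5.6,fy=5.6,interpolation=cv2.INTER_CUBIC)
H=max(len(a),len(b));o=np.zeros((len(a)+len(b),600,3),np.uint8)
o[:len(a),:a.shape[1]]=a;o[len(a):,:b.shape[1]]=b
o=cv2.resize(o,None,fx=.75,fy=.75)
print(a.shape,b.shape,o.shape);cv2.imwrite('pics/crop1.png',o)
for n,uv in(('top',(444,259)),('scene',(160,280))):print(n,'pin top',ray(n,uv,69))
E
```

```text
top 6675
top centre [546.225 136.753] 2680 2685 2.337447312872732
ball (np.float64(300.0952380952381), np.float64(194.23809523809524)) [659.319  64.239] 42 134.34421084906197 -32.66722752580205
scene 5838Traceback (most recent call last):
  File "<stdin>", line 13, in <module>
  File "h.py", line 5, in ray
    c=c or r.get_calibration(n);T=np.array(c['pose'])
           ~~~~~~~~~~~~~~~~~^^^
ValueError: time passes only in moves, steps and waits
```

```bash
cat > h.py <<'E'
from cell import r
import cv2,numpy as np
np.set_printoptions(precision=3,suppress=True)
_C={}
def cal(n):
    if n not in _C:_C[n]=r.get_calibration(n)
    return _C[n]
def ray(n,uv,z,c=None):
    c=c or cal(n);T=np.array(c['pose'])
    d=T[:3,:3]@np.array([(uv[0]-c['cx'])/c['fx'],(uv[1]-c['cy'])/c['fy'],1]);o=T[:3,3]
    return (o+d*(z-o[2])/d[2])[:2]
def proj(n,P,c=None):
    c=c or cal(n);T=np.linalg.inv(np.array(c['pose']));p=T[:3,:3]@np.array(P,float)+T[:3,3]
    return np.array([c['fx']*p[0]/p[2]+c['cx'],c['fy']*p[1]/p[2]+c['cy']])
def rings(n,im,c0,cc=None):
    g=cv2.morphologyEx(im[...,1],cv2.MORPH_TOPHAT,np.ones((5,5)))
    g=np.where(im[...,2]>90,g,0)
    ys,xs=np.nonzero(g>30)
    P=np.array([ray(n,(x,y),85,cc) for x,y in zip(xs,ys)]);c=np.array(c0,float)
    for _ in range(40):
        R=np.linalg.norm(P-c,axis=1);t=np.array([30,60])[np.abs(R[:,None]-[30,60]).argmin(1)]
        ok=np.abs(R-t)<5;u=(P-c)/R[:,None];c=c+1.5*((R-t)[ok,None]*u[ok]).mean(0)
    print(n,'centre',c,ok.sum(),np.abs(R-t)[ok].mean());return c
E
python3 - <<'E'
from h import *
t=cv2.imread('pics/top0.png');s=cv2.imread('pics/scene0.png')
for n,im in(('top',t),('scene',s)):
    c=rings(n,im,(546,137))
    b=(300,195) if n=='top' else (337,286)
    w=im[b[1]-12:b[1]+13,b[0]-12:b[0]+13].max(2)<45
    yy,xx=np.nonzero(w);q=(b[0]-12+xx.mean(),b[1]-12+yy.mean());B=ray(n,q,40)
    print('ball',q,B,len(xx),np.linalg.norm(B-c),np.degrees(np.arctan2(*(B-c)[::-1])))
a=cv2.resize(t[230:290,375:465],None,fx=6.6,fy=6.6,interpolation=cv2.INTER_CUBIC)[:,:594]
b=cv2.resize(s[255:325,135:240],None,fx=5.6,fy=5.6,interpolation=cv2.INTER_CUBIC)
o=np.zeros((len(a)+len(b),600,3),np.uint8)
o[:len(a),:a.shape[1]]=a;o[len(a):,:b.shape[1]]=b
o=cv2.resize(o,None,fx=.75,fy=.75)
print(a.shape,b.shape,o.shape);cv2.imwrite('pics/crop1.png',o)
for n,uv in(('top',(444,259)),('scene',(160,280))):print(n,'pin top',ray(n,uv,69))
E
```

```text
top centre [546.088 136.609] 984 1.624408852448212
ball (np.float64(300.0952380952381), np.float64(194.23809523809524)) [659.319  64.239] 42 134.38197953230582 -32.58387253308719
scene centre [543.896 136.786] 645 1.385530949771757
ball (np.float64(336.16483516483515), np.float64(286.2087912087912)) [656.369  64.409] 91 133.74798663862023 -32.76133194095492
(396, 594, 3) (392, 588, 3) (591, 450, 3)
top pin top [ 528.412 -219.461]
scene pin top [ 530.991 -218.623]
```

View pics/crop1.png

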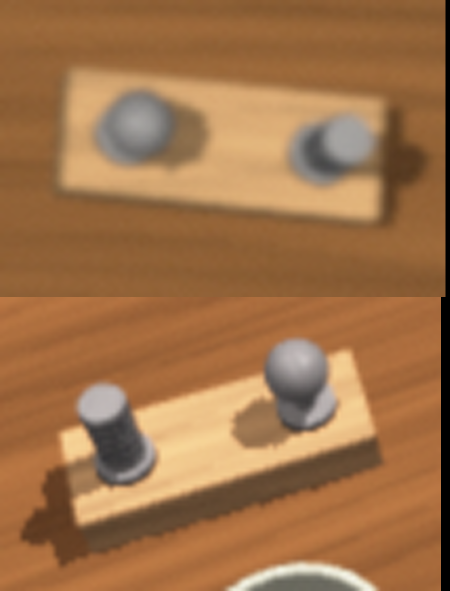

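Crop: pin's grip top at about (445.3,258.5) in top and (159.5,280.2) in scene, ball stud at the other end of the block. Wheel centre is about (545,137), lever direction −32.7°. I'll move over the pin now.

Request:
{"method": "move_arm", "body": {
  "series": [
    {"dx": -44,"dy": -36.3,"az": 45},
    {"dx": -44,"dy": -36.3,"az": 45},
    {"dx": -44,"dy": -36.3,"az": 45},
    {"dx": -44,"dy": -36.3,"az": 45},
    {"dx": -44,"dy": -36.3,"az": 45},
    {"dx": -44,"dy": -36.3,"az": 45},
    {"dx": -44,"dy": -36.3,"az": 45},
    {"dx": -44,"dy": -36.3,"az": 45},
    {"dx": -44,"dy": -36.3,"az": 45},
    {"dx": -56.7,"dy": -76.5,"dz": 7.5,"az": 81},
    {"dx": -56.7,"dy": -76.5,"dz": 7.5,"az": 81},
    {"dx": -56.7,"dy": -76.5,"dz": 7.5,"az": 81}
  ]
}}

```text
invalid input
```

```bash
cat >> h.py <<'E'
def go(x,y,z,yaw=None,o=None):
    """shift (cm) and turn (deg) in tool axes from measured pose to a tool-down target"""
    from scipy.spatial.transform import Rotation as Ro
    o=o or r.get_obs();R=Ro.from_euler('xyz',o['tcp_rot'])
    d=R.inv().apply(np.array([x,y,z])-o['position'])/10
    a=[0,0,0] if yaw is None else np.degrees((R.inv()*Ro.from_euler('xyz',[np.pi,0,np.radians(yaw)])).as_rotvec())
    print('pos',o['position'],'rpy',np.degrees(o['tcp_rot']),'t',o['time_s'],'\nshift cm',d,'turn',np.array(a))
E
python3 -c "
from h import *
go(530,-220.5,330,85.6)"
```

```text
pos [158.92  655.829 403.612] rpy [-179.893   -0.017  166.373] t 0.15 
shift cm [-56.713 -76.409   7.487] turn [-0.101  0.061 80.773]
```

Request:
{"method": "move_arm", "body": {
  "series": [
    {"ax": 0,"ay": 0,"az": 45,"dx": -44,"dy": -36.3,"dz": 0,"fingers": 0},
    {"ax": 0,"ay": 0,"az": 45,"dx": -44,"dy": -36.3,"dz": 0,"fingers": 0},
    {"ax": 0,"ay": 0,"az": 45,"dx": -44,"dy": -36.3,"dz": 0,"fingers": 0},
    {"ax": 0,"ay": 0,"az": 45,"dx": -44,"dy": -36.3,"dz": 0,"fingers": 0},
    {"ax": 0,"ay": 0,"az": 45,"dx": -44,"dy": -36.3,"dz": 0,"fingers": 0},
    {"ax": 0,"ay": 0,"az": 45,"dx": -44,"dy": -36.3,"dz": 0,"fingers": 0},
    {"ax": 0,"ay": 0,"az": 45,"dx": -44,"dy": -36.3,"dz": 0,"fingers": 0},
    {"ax": 0,"ay": 0,"az": 45,"dx": -44,"dy": -36.3,"dz": 0,"fingers": 0},
    {"ax": 0,"ay": 0,"az": 45,"dx": -44,"dy": -36.3,"dz": 0,"fingers": 0},
    {"ax": 0,"ay": 0,"az": 81,"dx": -56.7,"dy": -76.5,"dz": 7.5,"fingers": 0},
    {"ax": 0,"ay": 0,"az": 81,"dx": -56.7,"dy": -76.5,"dz": 7.5,"fingers": 0},
    {"ax": 0,"ay": 0,"az": 81,"dx": -56.7,"dy": -76.5,"dz": 7.5,"fingers": 0}
  ]
}}

```text
time_s: 1.65
position: [510.5, 19.8, 371.9]
tcp_rot: [3.141, -0.0, 1.55]
force: [0.9, 0.4, -0.5]
opening: 85.5
```

```bash
python3 -c "
from h import *
go(530,-220.5,330,85.6)"
```

```text
pos [510.489  19.828 371.897] rpy [179.995  -0.002  88.794] t 1.65 
shift cm [-23.987   2.456   4.189] turn [ 0.005 -0.002  3.194]
```

Request:
{"method": "move_arm", "body": {
  "series": [
    {"ax": 0,"ay": 0,"az": 3,"dx": -24,"dy": 2.4,"dz": 4.1,"fingers": 0},
    {"ax": 0,"ay": 0,"az": 3,"dx": -24,"dy": 2.4,"dz": 4.1,"fingers": 0},
    {"ax": 0,"ay": 0,"az": 3,"dx": -24,"dy": 2.4,"dz": 4.1,"fingers": 0},
    {"ax": 0,"ay": 0,"az": 3,"dx": -24,"dy": 2.4,"dz": 4.1,"fingers": 0},
    {"ax": 0,"ay": 0,"az": 3,"dx": -24,"dy": 2.4,"dz": 4.1,"fingers": 0},
    {"ax": 0,"ay": 0,"az": 3,"dx": -24,"dy": 2.4,"dz": 4.1,"fingers": 0}
  ]
}}

```text
time_s: 2.4
position: [531.0, -218.4, 330.9]
tcp_rot: [-3.141, -0.001, 1.503]
force: [-0.1, 0.4, 0.2]
opening: 85.4
```

Run:
```python
from h import *
go(530,-220.5,330,85.6)
c=r.get_calibration('wrist');im=r.camera('wrist');cv2.imwrite('pics/w1.png',im)
for P in((530,-220.5,69),(530,-220.5,29)):print(proj('wrist',P,c))
np.save('c.npy',c,allow_pickle=True)
```

```text
pos [ 530.965 -218.414  330.922] rpy [-179.943   -0.056   86.108] t 2.4 
shift cm [-0.215 -0.082  0.092] turn [-0.058 -0.056  0.508]
[321.611 257.169]
[321.831 241.659]
```

View pics/w1.png

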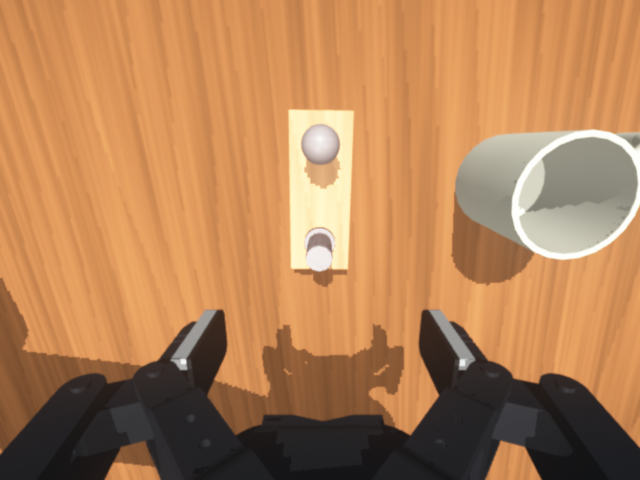

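Wrist view: pin top at (319,260), between the fingers' plane of symmetry (x≈322), ball stud (320,144) well clear. The pin is about 2 mm off the estimate in x and y. I'll descend and grip.

Run:
```python
from h import *
c=np.load('c.npy',allow_pickle=True).item()
p=ray('wrist',(319.3,260),69,c);print(p)
go(p[0],p[1]+.8,208,85.6)
```

```text
[ 528.158 -222.574]
pos [ 531.089 -217.737  331.202] rpy [-179.97    -0.036   86.178] t 2.45 
shift cm [-0.43  -0.259 12.32 ] turn [-0.03  -0.036  0.578]
```

Request:
{"method": "move_arm", "body": {
  "series": [
    {"ax": 0,"ay": 0,"az": 0,"dx": -0.4,"dy": -0.25,"dz": 6,"fingers": 0},
    {"ax": 0,"ay": 0,"az": 0,"dx": -0.4,"dy": -0.25,"dz": 9,"fingers": 0},
    {"ax": 0,"ay": 0,"az": 0,"dx": -0.4,"dy": -0.25,"dz": 9,"fingers": 0},
    {"ax": 0,"ay": 0,"az": 0,"dx": -0.4,"dy": -0.25,"dz": 9,"fingers": 0}
  ]
}}

```text
time_s: 2.95
position: [529.3, -221.8, 243.2]
tcp_rot: [3.139, 0.001, 1.505]
force: [0.3, 0.1, 0.5]
opening: 85.3
```

Run:
```python
from h import *
go(528.2,-222,208,85.6)
```

```text
pos [ 529.256 -221.78   243.208] rpy [179.856   0.076  86.233] t 2.95 
shift cm [-0.024 -0.113  3.521] turn [0.144 0.076 0.634]
```

Request:
{"method": "move_arm", "body": {
  "force": 100,
  "series": [
    {"ax": 0,"ay": 0,"az": 0,"dx": 0,"dy": -0.1,"dz": 2,"fingers": 0},
    {"ax": 0,"ay": 0,"az": 0,"dx": 0,"dy": -0.1,"dz": 3.5,"fingers": 0},
    {"ax": 0,"ay": 0,"az": 0,"dx": 0,"dy": -0.1,"dz": 3.5,"fingers": 0},
    {"ax": 0,"ay": 0,"az": 0,"dx": 0,"dy": -0.1,"dz": 3.5,"fingers": 0.5},
    {"ax": 0,"ay": 0,"az": 0,"dx": 0,"dy": -0.1,"dz": 3.5,"fingers": 1},
    {"ax": 0,"ay": 0,"az": 0,"dx": 0,"dy": -0.1,"dz": 3.5,"fingers": 1},
    {"ax": 0,"ay": 0,"az": 0,"dx": 0,"dy": -0.1,"dz": 3.5,"fingers": 1},
    {"ax": 0,"ay": 0,"az": 0,"dx": 0,"dy": -0.1,"dz": 3.5,"fingers": 1},
    {"ax": 0,"ay": 0,"az": 0,"dx": 0,"dy": -0.1,"dz": 3.5,"fingers": 1},
    {"ax": 0,"ay": 0,"az": 0,"dx": 0,"dy": -0.1,"dz": 3.5,"fingers": 1}
  ]
}}

```text
time_s: 4.2
position: [527.7, -222.5, 207.1]
tcp_rot: [3.141, 0.001, 1.504]
force: [-1.2, 0.2, 6.0]
opening: 17.7
```

Request:
{"method": "move_arm", "body": {
  "series": [
    {"ax": 0,"ay": 0,"az": 0,"dx": 0,"dy": 0,"dz": 0,"fingers": 1},
    {"ax": 0,"ay": 0,"az": 0,"dx": 0,"dy": 0,"dz": 0,"fingers": 1},
    {"ax": 0,"ay": 0,"az": 0,"dx": 0,"dy": 0,"dz": -2.5,"fingers": 1},
    {"ax": 0,"ay": 0,"az": 0,"dx": 0,"dy": 0,"dz": -6,"fingers": 1},
    {"ax": 0,"ay": 0,"az": 0,"dx": 0,"dy": 0,"dz": -12,"fingers": 1},
    {"ax": 0,"ay": 0,"az": 0,"dx": 0,"dy": 0,"dz": -12,"fingers": 1},
    {"ax": 0,"ay": 0,"az": 0,"dx": 0,"dy": 0,"dz": -12,"fingers": 1},
    {"ax": 0,"ay": 0,"az": 0,"dx": 0,"dy": 0,"dz": -12,"fingers": 1}
  ]
}}

```text
time_s: 5.2
position: [526.7, -221.8, 323.5]
tcp_rot: [-3.137, -0.003, 1.503]
force: [-0.3, 0.1, -1.4]
opening: 17.7
```

Run:
```python
from h import *
o=r.get_obs();print(o['force'],o['opening'])
w=r.camera('wrist');t=r.camera('top');s=r.camera('scene')
cv2.imwrite('pics/w2.png',w);cv2.imwrite('pics/s2.png',s);cv2.imwrite('pics/t2.png',t)
p=o['position'];q=proj('scene',p-[0,0,160]);print(q)
u,v=q.astype(int)
b=cv2.resize(s[v-55:v+70,u-60:u+60],None,fx=3,fy=3,interpolation=cv2.INTER_CUBIC)
a=w[140:480,160:480];a=cv2.resize(a,None,fx=375/340,fy=375/340)
print(a.shape,b.shape);cv2.imwrite('pics/c2.png',np.hstack([a,b]))
go(595.5,104.3,330,85.6,o)
```

```text
[-0.319  0.092 -1.386] 17.691430745872644
[142.739 245.216]
(375, 353, 3) (375, 360, 3)
pos [ 526.668 -221.826  323.501] rpy [-179.746   -0.147   86.142] t 5.2 
shift cm [33.003  4.671 -0.586] turn [-0.255 -0.146  0.543]
```

View pics/c2.png

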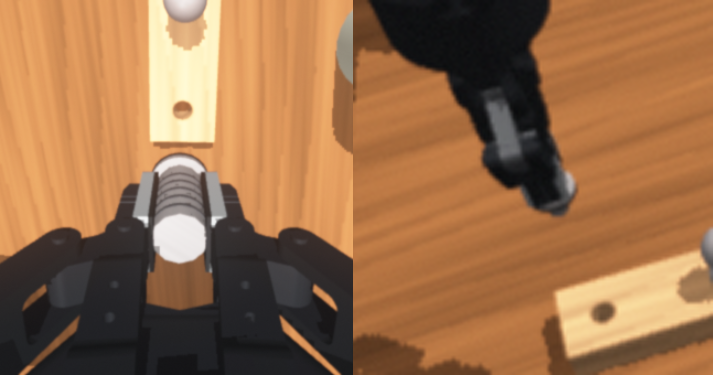

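Pin held upright and centred between the pads, its block hole empty (crop left (182,110)). Next I'll work out the pin's offset from the TCP and the first contact point.

Run:
```python
from h import *
o=r.get_obs();p=o['position'];c=r.get_calibration('wrist')
q=ray('wrist',(323.2,354.9),p[2]-138.1,c);print('pin top-TCP',q-p[:2])
for a in(-69,):
    A=np.radians(a);go(545+60*np.cos(A),136.7+60*np.sin(A),300,85.6,o)
```

```text
pin top-TCP [0.222 2.226]
pos [ 527.056 -222.108  324.482] rpy [-179.834   -0.093   86.142] t 5.35 
shift cm [30.472  1.906  2.492] turn [-0.166 -0.092  0.542]
```

Request:
{"method": "move_arm", "body": {
  "series": [
    {"ax": 0,"ay": 0,"az": 0.5,"dx": 6,"dy": 0.5,"dz": 0.4,"fingers": 1},
    {"ax": 0,"ay": 0,"az": 0.5,"dx": 12,"dy": 1,"dz": 0.4,"fingers": 1},
    {"ax": 0,"ay": 0,"az": 0.5,"dx": 18,"dy": 1.5,"dz": 0.4,"fingers": 1},
    {"ax": 0,"ay": 0,"az": 0.5,"dx": 24,"dy": 1.9,"dz": 0.4,"fingers": 1},
    {"ax": 0,"ay": 0,"az": 0.5,"dx": 28,"dy": 1.9,"dz": 0.4,"fingers": 1},
    {"ax": 0,"ay": 0,"az": 0.5,"dx": 30.4,"dy": 1.9,"dz": 0.4,"fingers": 1},
    {"ax": 0,"ay": 0,"az": 0.5,"dx": 30.4,"dy": 1.9,"dz": 0.4,"fingers": 1},
    {"ax": 0,"ay": 0,"az": 0.5,"dx": 30.4,"dy": 1.9,"dz": 0.4,"fingers": 1},
    {"ax": 0,"ay": 0,"az": 0.5,"dx": 30.4,"dy": 1.9,"dz": 0.4,"fingers": 1},
    {"ax": 0,"ay": 0,"az": 0.5,"dx": 30.4,"dy": 1.9,"dz": 0.4,"fingers": 1}
  ]
}}

```text
time_s: 6.6
position: [566.9, 78.8, 322.4]
tcp_rot: [-3.142, 0.0, 1.493]
force: [-0.5, 0.4, -1.4]
opening: 17.6
```

Run:
```python
from h import *
o=r.get_obs();print(o['force'],o['ft_torque'])
c=r.get_calibration('wrist');w=r.camera('wrist');cv2.imwrite('pics/w3.png',w);np.save('c.npy',c,allow_pickle=True)
rings('wrist',w,(545,136.7),c)
p=o['position'];print('pin at',p,'proj of tcp axis top',proj('wrist',p-[0,0,138.1],c), proj('wrist',(545,136.7,85),c))
go(566,80.5,300,85.6,o)
```

```text
[-0.544  0.413 -1.437] [0.029 0.01  0.012]
wrist centre [542.805 136.44 ] 4301 0.6935002950252711
pin at [566.884  78.799 322.355] proj of tcp axis top [321.967 359.471] [279.    179.564]
pos [566.884  78.799 322.355] rpy [-179.998    0.007   85.567] t 6.6 
shift cm [ 0.163 -0.101  2.236] turn [-0.002  0.007 -0.033]
```

View pics/w3.png

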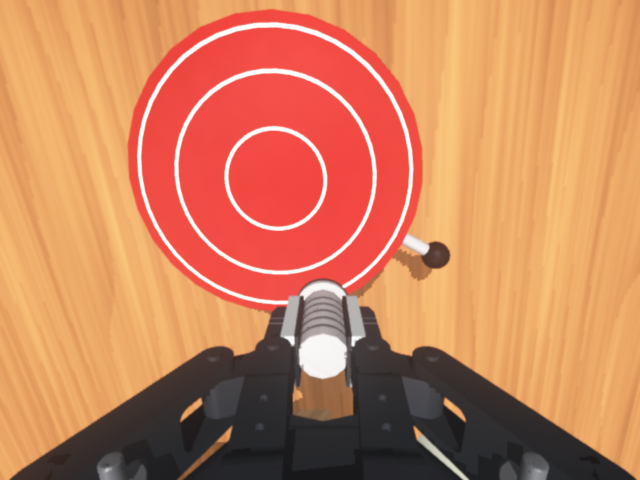

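Wrist view: rings clear (centre at about (276,179)), pin at (323,355). In the wrist frame the centre is about (543,136.5). I'll come down at the arc's near end.

Request:
{"method": "move_arm", "body": {
  "series": [
    {"ax": 0,"ay": 0,"az": 0,"dx": 0.1,"dy": -0.25,"dz": 1.5,"fingers": 1},
    {"ax": 0,"ay": 0,"az": 0,"dx": 0.1,"dy": -0.25,"dz": 2.6,"fingers": 1},
    {"ax": 0,"ay": 0,"az": 0,"dx": 0.1,"dy": -0.25,"dz": 2.9,"fingers": 1},
    {"ax": 0,"ay": 0,"az": 0,"dx": 0.1,"dy": -0.25,"dz": 3.0,"fingers": 1},
    {"ax": 0,"ay": 0,"az": 0,"dx": 0.1,"dy": -0.25,"dz": 3.1,"fingers": 1},
    {"ax": 0,"ay": 0,"az": 0,"dx": 0.1,"dy": -0.25,"dz": 3.2,"fingers": 1},
    {"ax": 0,"ay": 0,"az": 0,"dx": 0.1,"dy": -0.25,"dz": 3.2,"fingers": 1}
  ]
}}

```text
time_s: 7.52
position: [564.5, 80.9, 290.6]
tcp_rot: [3.141, -0.0, 1.495]
force: [0.1, -0.9, -1.3]
opening: 17.8
```

Request:
{"method": "move_arm", "body": {
  "series": [
    {"ax": 0,"ay": 0,"az": 0,"dx": -0.05,"dy": 0,"dz": 0.1,"fingers": 1},
    {"ax": 0,"ay": 0,"az": 0,"dx": -0.05,"dy": 0,"dz": 0.2,"fingers": 1},
    {"ax": 0,"ay": 0,"az": 0,"dx": -0.05,"dy": 0,"dz": 0.3,"fingers": 1},
    {"ax": 0,"ay": 0,"az": 0,"dx": -0.05,"dy": 0,"dz": 0.35,"fingers": 1},
    {"ax": 0,"ay": 0,"az": 0,"dx": -0.05,"dy": 0,"dz": 0.35,"fingers": 1}
  ]
}}

```text
time_s: 8.15
position: [564.3, 80.4, 286.8]
tcp_rot: [-3.141, 0.0, 1.495]
force: [-0.1, 0.6, -1.7]
opening: 17.9
```

Request:
{"method": "move_arm", "body": {
  "series": [
    {"ax": 0,"ay": 0,"az": 0,"dx": 0,"dy": 0,"dz": 0.08,"fingers": 1},
    {"ax": 0,"ay": 0,"az": 0,"dx": 0,"dy": 0,"dz": 0.12,"fingers": 1},
    {"ax": 0,"ay": 0,"az": 0,"dx": 0,"dy": 0,"dz": 0.12,"fingers": 1}
  ]
}}

```text
time_s: 8.52
position: [564.5, 80.4, 286.0]
tcp_rot: [3.141, 0.0, 1.495]
force: [0.3, 0.3, 1.0]
opening: 18.0
```

Request:
{"method": "move_arm", "body": {
  "series": [
    {"ax": 0,"ay": 0,"az": 0,"dx": 0,"dy": 0,"dz": 0.06,"fingers": 1},
    {"ax": 0,"ay": 0,"az": 0,"dx": 0,"dy": 0,"dz": 0.1,"fingers": 1},
    {"ax": 0,"ay": 0,"az": 0,"dx": 0,"dy": 0,"dz": 0.1,"fingers": 1}
  ]
}}

```text
time_s: 8.9
position: [564.6, 80.4, 285.8]
tcp_rot: [3.141, 0.0, 1.495]
force: [-3.1, -0.2, 5.8]
opening: 18.0
```

Request:
{"method": "move_arm", "body": {
  "series": [
    {"ax": 0,"ay": 0,"az": 0,"dx": 0.12,"dy": 0.23,"dz": 0.05,"fingers": 1},
    {"ax": 0,"ay": 0,"az": 0,"dx": 0.245,"dy": 0.463,"dz": 0.05,"fingers": 1},
    {"ax": 0,"ay": 0,"az": 0,"dx": 0.245,"dy": 0.463,"dz": 0.05,"fingers": 1}
  ]
}}

```text
time_s: 9.28
position: [569.7, 82.4, 285.8]
tcp_rot: [3.14, 0.001, 1.495]
force: [-2.9, -1.4, 7.0]
opening: 17.6
```

Request:
{"method": "move_arm", "body": {
  "series": [
    {"ax": 0,"ay": 0,"az": 0,"dx": 0.14,"dy": 0.22,"dz": 0,"fingers": 1},
    {"ax": 0,"ay": 0,"az": 0,"dx": 0.284,"dy": 0.44,"dz": 0,"fingers": 1},
    {"ax": 0,"ay": 0,"az": 0,"dx": 0.284,"dy": 0.44,"dz": 0,"fingers": 1}
  ]
}}

```text
time_s: 9.65
position: [574.3, 84.8, 285.8]
tcp_rot: [3.14, 0.001, 1.495]
force: [-2.4, -1.1, 5.7]
opening: 17.8
```

Request:
{"method": "move_arm", "body": {
  "series": [
    {"ax": 0,"ay": 0,"az": 0,"dx": 0.16,"dy": 0.2,"dz": 0.02,"fingers": 1},
    {"ax": 0,"ay": 0,"az": 0,"dx": 0.32,"dy": 0.41,"dz": 0.02,"fingers": 1},
    {"ax": 0,"ay": 0,"az": 0,"dx": 0.32,"dy": 0.41,"dz": 0.02,"fingers": 1}
  ]
}}

```text
time_s: 10.02
position: [578.7, 87.6, 285.8]
tcp_rot: [3.14, 0.001, 1.495]
force: [-2.8, -1.3, 7.1]
opening: 17.8
```

Request:
{"method": "move_arm", "body": {
  "series": [
    {"ax": 0,"ay": 0,"az": 0,"dx": 0.18,"dy": 0.19,"dz": 0,"fingers": 1},
    {"ax": 0,"ay": 0,"az": 0,"dx": 0.356,"dy": 0.384,"dz": 0,"fingers": 1},
    {"ax": 0,"ay": 0,"az": 0,"dx": 0.356,"dy": 0.384,"dz": 0,"fingers": 1}
  ]
}}

```text
time_s: 10.4
position: [582.8, 90.8, 285.8]
tcp_rot: [3.14, 0.001, 1.495]
force: [-2.8, -1.7, 6.7]
opening: 17.8
```

Request:
{"method": "move_arm", "body": {
  "series": [
    {"ax": 0,"ay": 0,"az": 0,"dx": 0.19,"dy": 0.17,"dz": 0.01,"fingers": 1},
    {"ax": 0,"ay": 0,"az": 0,"dx": 0.388,"dy": 0.351,"dz": 0.01,"fingers": 1},
    {"ax": 0,"ay": 0,"az": 0,"dx": 0.388,"dy": 0.351,"dz": 0.01,"fingers": 1}
  ]
}}

```text
time_s: 10.78
position: [586.7, 94.4, 285.8]
tcp_rot: [3.139, 0.001, 1.495]
force: [-1.4, -1.5, 6.5]
opening: 18.0
```

Request:
{"method": "move_arm", "body": {
  "series": [
    {"ax": 0,"ay": 0,"az": 0,"dx": 0.21,"dy": 0.16,"dz": 0,"fingers": 1},
    {"ax": 0,"ay": 0,"az": 0,"dx": 0.417,"dy": 0.316,"dz": 0,"fingers": 1},
    {"ax": 0,"ay": 0,"az": 0,"dx": 0.417,"dy": 0.316,"dz": 0,"fingers": 1}
  ]
}}

```text
time_s: 11.15
position: [590.2, 98.2, 285.8]
tcp_rot: [3.139, 0.001, 1.495]
force: [-2.5, -2.6, 6.6]
opening: 17.3
```

Request:
{"method": "move_arm", "body": {
  "series": [
    {"ax": 0,"ay": 0,"az": 0,"dx": 0.22,"dy": 0.14,"dz": 0.01,"fingers": 1},
    {"ax": 0,"ay": 0,"az": 0,"dx": 0.443,"dy": 0.278,"dz": 0.01,"fingers": 1},
    {"ax": 0,"ay": 0,"az": 0,"dx": 0.443,"dy": 0.278,"dz": 0.01,"fingers": 1}
  ]
}}

```text
time_s: 11.52
position: [593.4, 102.4, 285.8]
tcp_rot: [3.138, 0.002, 1.495]
force: [-1.0, -3.0, 6.1]
opening: 17.8
```

Request:
{"method": "move_arm", "body": {
  "series": [
    {"ax": 0,"ay": 0,"az": 0,"dx": 0.23,"dy": 0.12,"dz": 0,"fingers": 1},
    {"ax": 0,"ay": 0,"az": 0,"dx": 0.466,"dy": 0.238,"dz": 0,"fingers": 1},
    {"ax": 0,"ay": 0,"az": 0,"dx": 0.466,"dy": 0.238,"dz": 0,"fingers": 1}
  ]
}}

```text
time_s: 11.9
position: [596.2, 106.8, 285.8]
tcp_rot: [3.138, 0.002, 1.495]
force: [-1.3, -2.9, 6.7]
opening: 17.9
```

Request:
{"method": "move_arm", "body": {
  "series": [
    {"ax": 0,"ay": 0,"az": 0,"dx": 0.24,"dy": 0.1,"dz": 0.01,"fingers": 1},
    {"ax": 0,"ay": 0,"az": 0,"dx": 0.485,"dy": 0.197,"dz": 0.01,"fingers": 1},
    {"ax": 0,"ay": 0,"az": 0,"dx": 0.485,"dy": 0.197,"dz": 0.01,"fingers": 1}
  ]
}}

```text
time_s: 12.28
position: [598.5, 111.7, 285.2]
tcp_rot: [3.137, 0.001, 1.495]
force: [0.2, -1.7, 5.2]
opening: 17.8
```

Request:
{"method": "move_arm", "body": {
  "series": [
    {"ax": 0,"ay": 0,"az": 0,"dx": 0.25,"dy": 0.08,"dz": 0,"fingers": 1},
    {"ax": 0,"ay": 0,"az": 0,"dx": 0.5,"dy": 0.154,"dz": 0,"fingers": 1},
    {"ax": 0,"ay": 0,"az": 0,"dx": 0.5,"dy": 0.154,"dz": 0,"fingers": 1}
  ]
}}

```text
time_s: 12.65
position: [599.1, 117.3, 282.4]
tcp_rot: [-3.139, -0.0, 1.495]
force: [1.1, 0.1, -0.8]
opening: 17.7
```

It dropped in: 3.4 mm down with no load at (599.1,117.3). I'll push down slowly.

Request:
{"method": "move_arm", "body": {
  "series": [
    {"ax": 0,"ay": 0,"az": 0,"dx": -0.05,"dy": 0,"dz": 0.1,"fingers": 1},
    {"ax": 0,"ay": 0,"az": 0,"dx": -0.05,"dy": 0,"dz": 0.2,"fingers": 1},
    {"ax": 0,"ay": 0,"az": 0,"dx": -0.05,"dy": 0,"dz": 0.3,"fingers": 1}
  ]
}}

```text
time_s: 13.02
position: [599.5, 116.4, 280.5]
tcp_rot: [-3.141, -0.0, 1.495]
force: [0.8, -0.2, -1.3]
opening: 17.7
```

Request:
{"method": "move_arm", "body": {
  "series": [
    {"ax": 0,"ay": 0,"az": 0,"dx": 0,"dy": 0,"dz": 0.1,"fingers": 1},
    {"ax": 0,"ay": 0,"az": 0,"dx": 0,"dy": 0,"dz": 0.2,"fingers": 1},
    {"ax": 0,"ay": 0,"az": 0,"dx": 0,"dy": 0,"dz": 0.3,"fingers": 1},
    {"ax": 0,"ay": 0,"az": 0,"dx": 0,"dy": 0,"dz": 0.3,"fingers": 1}
  ]
}}

```text
time_s: 13.52
position: [599.5, 116.4, 277.6]
tcp_rot: [-3.141, 0.0, 1.495]
force: [0.1, 0.1, -1.5]
opening: 17.8
```

Request:
{"method": "move_arm", "body": {
  "series": [
    {"ax": 0,"ay": 0,"az": 0,"dx": 0,"dy": 0,"dz": 0.15,"fingers": 1},
    {"ax": 0,"ay": 0,"az": 0,"dx": 0,"dy": 0,"dz": 0.3,"fingers": 1},
    {"ax": 0,"ay": 0,"az": 0,"dx": 0,"dy": 0,"dz": 0.45,"fingers": 1},
    {"ax": 0,"ay": 0,"az": 0,"dx": 0,"dy": 0,"dz": 0.6,"fingers": 1},
    {"ax": 0,"ay": 0,"az": 0,"dx": 0,"dy": 0,"dz": 0.7,"fingers": 1},
    {"ax": 0,"ay": 0,"az": 0,"dx": 0,"dy": 0,"dz": 0.8,"fingers": 1},
    {"ax": 0,"ay": 0,"az": 0,"dx": 0,"dy": 0,"dz": 0.8,"fingers": 1}
  ]
}}

```text
time_s: 14.4
position: [599.5, 116.4, 269.6]
tcp_rot: [-3.141, 0.0, 1.495]
force: [-0.3, 0.2, -1.6]
opening: 17.4
```

Request:
{"method": "move_arm", "body": {
  "series": [
    {"ax": 0,"ay": 0,"az": 0,"dx": 0,"dy": 0,"dz": 0.08,"fingers": 1},
    {"ax": 0,"ay": 0,"az": 0,"dx": 0,"dy": 0,"dz": 0.15,"fingers": 1},
    {"ax": 0,"ay": 0,"az": 0,"dx": 0,"dy": 0,"dz": 0.22,"fingers": 1},
    {"ax": 0,"ay": 0,"az": 0,"dx": 0,"dy": 0,"dz": 0.25,"fingers": 1},
    {"ax": 0,"ay": 0,"az": 0,"dx": 0,"dy": 0,"dz": 0.25,"fingers": 1}
  ]
}}

```text
time_s: 15.02
position: [599.6, 116.4, 268.1]
tcp_rot: [3.142, 0.0, 1.495]
force: [-2.9, -0.3, 4.6]
opening: 17.7
```

Flange contact at z 268.1 (17.7 mm below the face contact), about 6 N. I'll press slightly, then release and retreat.

Request:
{"method": "move_arm", "body": {
  "series": [
    {"ax": 0,"ay": 0,"az": 0,"dx": 0,"dy": 0,"dz": 0.05,"fingers": 1},
    {"ax": 0,"ay": 0,"az": 0,"dx": 0,"dy": 0,"dz": 0.08,"fingers": 1},
    {"ax": 0,"ay": 0,"az": 0,"dx": 0,"dy": 0,"dz": 0.08,"fingers": 1},
    {"ax": 0,"ay": 0,"az": 0,"dx": 0,"dy": 0,"dz": 0,"fingers": 0.6},
    {"ax": 0,"ay": 0,"az": 0,"dx": 0,"dy": 0,"dz": -0.2,"fingers": 0.3},
    {"ax": 0,"ay": 0,"az": 0,"dx": 0,"dy": 0,"dz": -0.2,"fingers": 0.3},
    {"ax": 0,"ay": 0,"az": 0,"dx": 0,"dy": 0,"dz": -0.2,"fingers": 0.3},
    {"ax": 0,"ay": 0,"az": 0,"dx": 0,"dy": 0,"dz": -0.2,"fingers": 0.3}
  ]
}}

```text
time_s: 16.02
position: [599.5, 116.4, 269.0]
tcp_rot: [-3.141, -0.0, 1.495]
force: [-0.1, -0.3, -0.1]
opening: 59.9
```

Request:
{"method": "move_arm", "body": {
  "series": [
    {"ax": 0,"ay": 0,"az": 0,"dx": 0,"dy": 0,"dz": -2,"fingers": 0.3},
    {"ax": 0,"ay": 0,"az": 0,"dx": 0,"dy": 0,"dz": -6,"fingers": 0.3},
    {"ax": 0,"ay": 0,"az": 0,"dx": 0,"dy": 0,"dz": -11,"fingers": 0.3},
    {"ax": 0,"ay": 0,"az": 0,"dx": -2,"dy": 0,"dz": -12,"fingers": 0.3},
    {"ax": 0,"ay": 0,"az": 0,"dx": -2,"dy": 0,"dz": -12,"fingers": 0.3},
    {"ax": 0,"ay": 0,"az": 0,"dx": -2,"dy": 0,"dz": -12,"fingers": 0.3}
  ]
}}

```text
time_s: 16.77
position: [597.5, 96.2, 387.4]
tcp_rot: [-3.139, -0.0, 1.494]
force: [-0.5, 0.6, -0.6]
opening: 59.4
```

Run:
```python
from h import *
w=r.camera('wrist');s=r.camera('scene')
b=cv2.resize(s[170:300,285:405],None,fx=3.5,fy=3.5,interpolation=cv2.INTER_CUBIC)
a=cv2.resize(w,None,fx=.55,fy=.55)
o=np.zeros((max(len(a),len(b)),a.shape[1]+b.shape[1],3),np.uint8);o[:len(a),:a.shape[1]]=a;o[:len(b),a.shape[1]:]=b
print(o.shape);cv2.imwrite('pics/end.png',o);print(r.get_obs()['force'])
for z in(85,90,130):print(proj('scene',(599.5,116.8,z)))
```

```text
(455, 772, 3)
[-0.552 -1.072  0.287]
[348.656 238.719]
[348.819 236.975]
[350.179 222.439]
```

View pics/end.png

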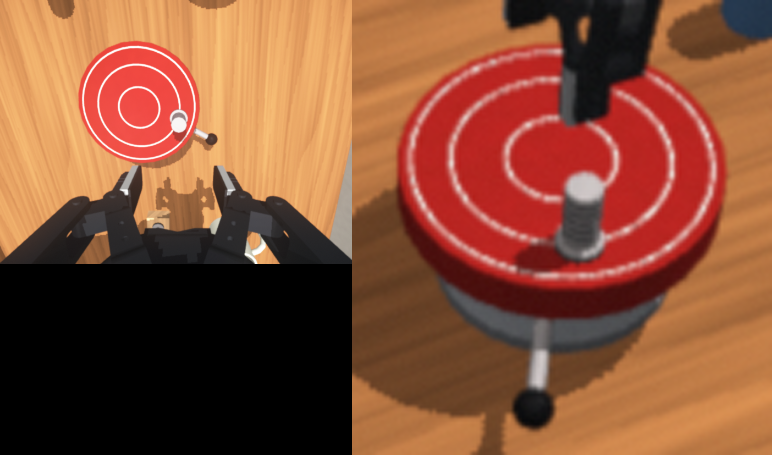

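The pin stands upright on the middle ring near the lever, flange on the face (scene crop base (580,250), top (585,187)), with the gripper clear. I'm handing in.

```bash
python3 -c "
from cell import r
print(r.close_job())"
```

```text
the job is handed in; nothing more can be done
None
```

I took the stop pin out of the block, found the hidden hole by feel and seated the pin in it. I then let go, backed the gripper off and handed the job in at about 17 s of the 58 s allowed. No verdict is reported on hand-in.

- **Search:** I slid the pin along the middle ring at about 6–8 N. It dropped in near (599.5, 116.4) mm, close to 60 mm from the wheel's axis and about 13° from the lever.
- **Seating:** The flange met the face about 17.7 mm below the height where the tip first touched, at about 6 N. I pressed about 0.8 mm further before releasing. The highest force I read was about 7 N, but readings came only at the end of each move, and none was taken at that last press.
- **Final pictures:** The pin stands upright on the middle ring with its flange on the face and the gripper clear. The top of the pin lies within about 2 pixels of where a fully seated pin should appear.
- **Not checked:** I did not measure the final positions of the ball-headed stud, mug, jar and plate. My moves were planned to stay clear of them, and nothing suggested contact.
- **Disagreement:** The three cameras put the wheel's centre up to 3 mm apart in x. I used a centre close to the wrist camera's figure, and the pin dropped in on the first pass.

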